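# Unlock the canister's bayonet lid and hold it up level

### The arm

A 6-joint arm with a two-finger parallel gripper is mounted at the origin on the work surface. World frame = base frame: x ahead of the robot, y to its left, z up, the work surface at z = 0. Lengths are in m, angles in rad, forces in N, time in s.
With the tool pointing down it reaches from about 0.275 to 0.875 m from the base axis. Payload 12.5 kg.
Tool frame: the origin (TCP) lies on the centre line of the jaws, within the pads' length; the fingertips stand r.finger_overhang ahead of it and the grasp point (between the pads) lies 3 mm ahead of it (r.finger_overhang is the distance from the TCP to the fingertips, in m); z points along the fingers, y is the line along which they close (so a half turn about z gives the same grasp; the last joint's range is limited). The gripper opens to 85 mm and grips with 20 to 120 N. Pads are 22 mm wide; open, the fingers measure 114 mm over their backs; the gripper's body (76 mm by 85 mm) begins 54 mm behind the grasp point. The pads swing forward as they close: fully open they stand 13 mm farther back than shut.
Start: joints at [1.068, 0.351, 1.652, -0, 1.139, -0.085], TCP at [0.223, 0.503, 0.253] pointing down, gripper open.
Joint ranges: [-2.75, 2.75], [-0.79, 2.1], [0.01, 2.65], [-1.57, 4.71], [0.07, 3.14], [-2.87, 2.87]. Speed limits (rad/s): [2.22, 2.22, 2.79, 3.14, 3.14, 3.14].

### API

Orientations are given as a unit quaternion [x, y, z, w].
In Python, from cell import r, optics gives the robot as it stands. The module is installed in compiled form; this text tells all that it offers. Calls block until the motion is done:
- r.move_to(position, orientation): joint-space move of the TCP to a pose.
- r.move_linear(position, rot=None, vel=0.15): straight line of the TCP; rot=None keeps the orientation; vel is the mean speed in m/s.
- r.set_joints(angles): joint-space move.
- r.set_gripper(opening, squeeze=None): opening from 0.0 (shut) to 1.0 (fully open); squeeze is the grip in N (None keeps the last); returns when the fingers have stopped.
- r.sleep(seconds).
- r.inverse_kinematics(position, orientation): joint angles nearest the present ones, or None.
- optics.get_image(name): name is "scene" or "side" or "wrist"; returns a dict with "pixels" (480x640x3 uint8, red, green, blue), "depth" (480x640 float32, m along the optical axis (not along the pixel's ray), 0 where there is no reading), "fx", "fy", "cx", "cy" (pixels), "D" ([k1, k2, p1, p2, k3] as OpenCV has them; the pictures are not rectified), "camera_from_world" (4x4, takes a point from world to camera coordinates); the wrist camera has in their place "mount" (4x4, takes a point from camera to tool coordinates, whose origin is the TCP and whose axes are the flange's). Camera axes: x right, y down, z forward; pixel columns grow to the right and rows downward; lengths in m; the calibration is good to about 2 mm. A picture is of the moment at which its call begins: read the wrist's pose just before it.
A pose or a line that the arm cannot do raises r.PlanningError and nothing moves.
- r.hand_in(): hands the job in; it is judged then, once.
Readings, each from a call of its own:
- r.current_t(): time.
- r.current_q(): joint angles.
- r.current_qvel(): joint speeds.
- r.current_effort(): joint torques, N m.
- r.current_tool_pos(): TCP position.
- r.current_ee_rot(): TCP orientation.
- r.current_contact_force(): force on the tool from outside, world axes, zero at the start.
- r.current_torque(): the same for the moment, N m.
- r.current_opening(): opening from 0.0 (shut) to 1.0 (fully open).
- r.current_finger_force(): force on a finger pad.
Only numpy, scipy, OpenCV 4.12 (cv2) and the standard library are available. Lean on these libraries where they do the work, as an engineer would, in place of code of your own. Each camera call takes 0.05 s, during which the arm holds its last target. There are 200 camera calls.

### The job

Turn the copper lid of the tinned metal canister by its bar knob, whichever way is shorter, until the two notches in its edge stand right under the canister's two brass catches. Then lift the lid straight off and finish still holding it in the gripper, level and steady, at least 8 cm above the rim so that the engraver can look inside: do not put it down or let go. Leave the canister standing where it is, and the things around it alone.

Things in the scene. Friction and masses are not known exactly. Their poses are not given: they have to be found in the camera images.
- pot: Heavy round tinned (silvery) canister standing loose on the bench (2.4 kg, 116 mm across, rim 90 mm high, wall 5 mm). Origin: centre of its underside, z up its axis. On its +x and -x sides a brass catch stands at the rim; the two hold the lid down unless a notch is under each.
- catch (a point): Inner end of the +x catch's finger, 54 mm from the canister's axis, 101 mm up; the other catch faces it, on -x. Each is an upright 12 mm wide, 65 to 70 mm from the axis, whose finger reaches inward over the lid's edge to 54 mm; finger underside 98.5 mm, top 103.5 mm above the bench.
- lid: Loose copper lid on the canister's rim (0.22 to 0.37 kg, disc 124 mm across, 6 mm thick; 10 mm deep plug of 99 mm diameter below, in the 106 mm mouth). Origin: centre of the disc's underside, 90 mm above the bench when seated; z up. Turns freely either way, light friction, 3 mm side play; can rise only 2.5 mm under the catches.
- notch (a point): Middle of the lid's +x notch, 56 mm from its centre; the other notch is across the lid, on -x, so half a turn makes no difference. Each is an open cut in the edge, about 28 mm wide and 12 mm deep. The lid comes free when the notches are within about 8 degrees of the catches.
- knob (a point): Centre of the wooden bar knob, 37 mm above the lid's origin, on its axis. The bar is 52 mm long along the lid's x (pointing at the notches), 15 mm wide along y and 22 mm high, on a thin brass stem; its underside is 26 mm above the lid's origin.
- cup: Bystander: loose brass cup, 62 mm across, 55 mm high, about 15 to 20 cm to one side of the canister; origin at the centre of its underside. Leave alone.
- urn: Bystander: loose small copper urn with a pointed brass top, 68 mm across, 86 mm high, about 15 to 20 cm to the other side of the canister; origin at the centre of its underside. Leave alone.
- hammer: Bystander: loose hammer 220 mm long lying on the bench beyond the canister, about 15 to 18 cm from it; origin at its underside, handle along its -x. Leave alone.
There are look-alikes about, which are no part of the job. What is shaped like the lid but green is not meant. Of the things that look like the pot, the larger one is meant.

How it is judged:
By the outcome, as a careful person would: the job done as asked, in the order asked, and still so for the second after the job is handed in, while the arm keeps its last pose, push and grip.
It also fails if it takes over 35 s, if anything falls off the work surface, if the arm or the gripper's body presses on something with over 40 N, if the wrist force passes 120 N, or if a joint passes its speed limit or range.

## Working session

There is one attempt and no reset: what is moved stays moved. The work goes in short steps, each a Python script; the robot and the scene stay as the last script left them, time stands still between calls to the robot, and variables do not carry over. Pictures are saved under pics/ and viewed, at most 10 in all, crops included, and the job is handed in when it is done.

```bash
mkdir -p pics; cat > h.py <<'E'
import numpy as np, cv2
from cell import r, optics
def grab(n):
    p=np.array(r.current_tool_pos()); q=np.array(r.current_ee_rot())
    d=optics.get_image(n); d['K']=np.array([[d['fx'],0,d['cx']],[0,d['fy'],d['cy']],[0,0,1.]])
    if n=='wrist':
        from scipy.spatial.transform import Rotation as R
        T=np.eye(4);T[:3,:3]=R.from_quat(q).as_matrix();T[:3,3]=p
        d['wc']=T@np.array(d['mount'])
    else: d['wc']=np.linalg.inv(np.array(d['camera_from_world']))
    return d
def save(n,im): cv2.imwrite('pics/'+n,im[...,::-1])
def rays(d,uv):
    n=cv2.undistortPoints(np.array(uv,float).reshape(-1,1,2),d['K'],np.array(d['D'],float)).reshape(-1,2)
    return d['wc'][:3,3], np.c_[n,np.ones(len(n))]@d['wc'][:3,:3].T
def onz(d,uv,z):
    o,v=rays(d,uv); return o+v*((z-o[2])/v[:,2])[:,None]
def cloud(d):
    v,u=np.nonzero(d['depth']>0); o,ry=rays(d,np.c_[u,v])
    return u,v,o+ry*d['depth'][v,u][:,None]
E
python3 - <<'E'
from h import *
a=grab('scene');b=grab('side')
save('a.png',a['pixels']);save('b.png',b['pixels'])
print(a['wc'][:3,3],b['wc'][:3,3],r.current_ee_rot(),r.finger_overhang,r.current_t())
E
```

```text
[1.02394504 0.18862606 0.7897691 ] [0.40461935 0.57221457 0.63696637] [ 2.07391417e-01  9.78257903e-01 -5.03335729e-04 -1.46607601e-04] 0.022 0.1
```

View pics/a.png

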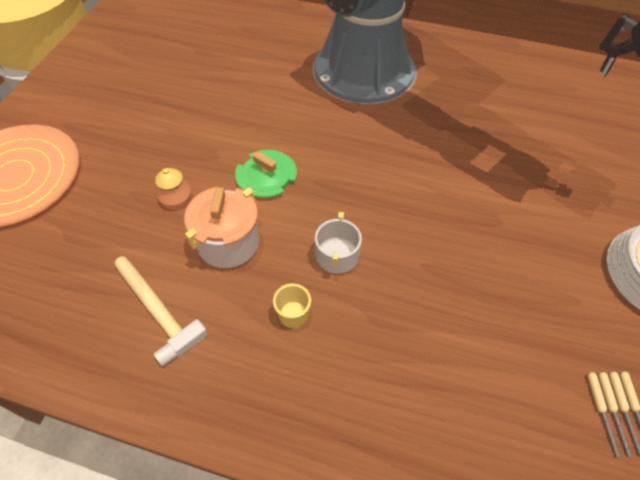

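View pics/b.png

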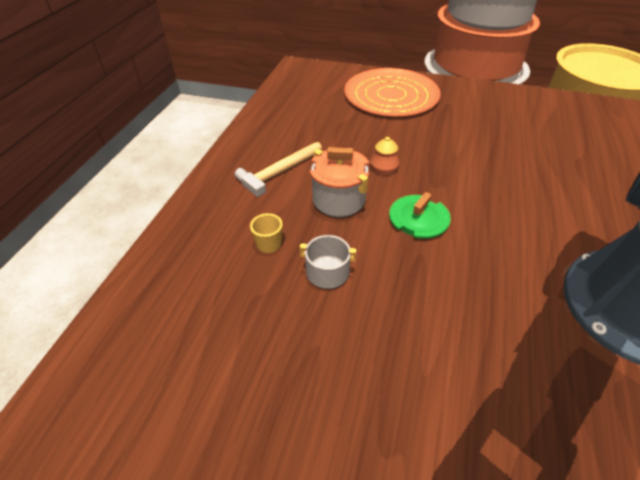

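In the scene view the canister with the copper lid is at (223,228), with catches at about (192,238) and (248,192) and the knob at (217,202). The look-alikes are the smaller open grey pot at (338,247) and the green lid at (266,173). In the side view the canister is at (340,182) and the small pot at (328,262). The canister at (223,228) is the one meant: it is the larger, and it carries the copper lid.

```bash
python3 - <<'E'
from h import *
a=grab('scene')
u,v,P=cloud(a)
m=(u>170)&(u<275)&(v>170)&(v<280)
P=P[m];px=a['pixels'][v[m],u[m]].astype(int)
top=P[(abs(P[:,2]-.096)<.006)]
c,(w,h),ang=cv2.minAreaRect(top[:,:2].astype(np.float32)); print('lid',len(top),top[:,:2].mean(0),c,w,h)
k=P[(P[:,2]>.128)&(P[:,2]<.145)]
c2=k[:,:2].mean(0);U,S,V=np.linalg.svd(k[:,:2]-c2);print('knob',len(k),c2,k[:,2].max(),np.degrees(np.arctan2(V[0,1],V[0,0])))
# catches
for uv in ([192,238],[248,192]): print(onz(a,[uv],.1))
save('c.png',cv2.resize(a['pixels'][160:290,160:380],None,fx=3.6,fy=3.6,interpolation=cv2.INTER_CUBIC))
E
```

```text
lid 2536 [ 0.5862398  -0.11737759] (0.5784458518028259, -0.12187518924474716) 0.12088310718536377 0.1257351189851761
knob 286 [ 0.58241389 -0.11921018] 0.14159336669049594 11.259896696984688
[[ 0.63995719 -0.14625126  0.1       ]]
[[ 0.52186965 -0.09263654  0.1       ]]
```

View pics/c.png

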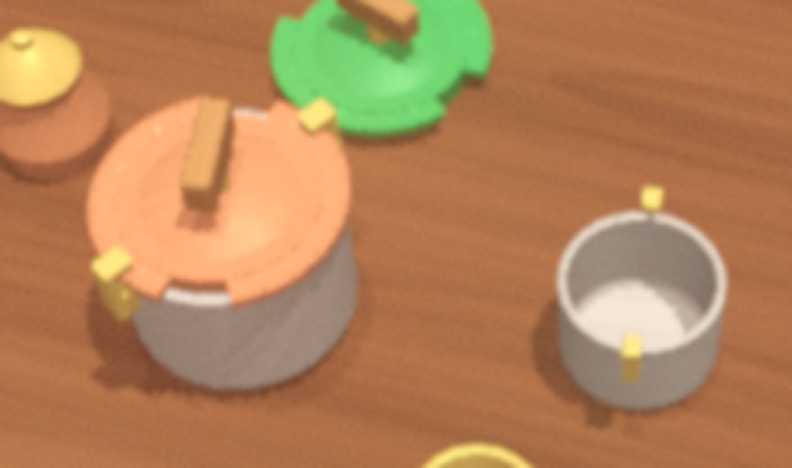

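The crop confirms it: the larger canister carries the copper lid, and its notches sit about 35° from the catches. Next I take a wrist view from above.

```bash
cat >> h.py <<'E'
from scipy.spatial.transform import Rotation as R
def quat(a): return (R.from_euler('z',a,degrees=True)*R.from_euler('x',180,degrees=True)).as_quat()
E
python3 - <<'E'
from h import *
for a in (11,-25,191,155):
    print(a,np.round(r.inverse_kinematics([.58,-.12,.132],quat(a)),2))
a=11 if abs(r.inverse_kinematics([.58,-.12,.132],quat(11))[5])<2 else 191
r.move_to([.58,-.12,.36],quat(a))
r.sleep(.2)
w=grab('wrist');save('w.png',w['pixels']);print(w['wc'],r.current_t())
np.save('w.npy',w,allow_pickle=True)
E
```

```text
11 [-0.28  0.57  1.64 -0.    0.93  1.1 ]
-25 [-0.28  0.57  1.64 -0.    0.93  1.72]
191 [-0.28  0.57  1.64  0.    0.93 -2.05]
155 [-0.28  0.57  1.64  0.    0.93 -1.42]
[[ 1.91259923e-01 -9.32081143e-01 -3.07643275e-01  6.58644509e-01]
 [-9.81539242e-01 -1.81431598e-01 -6.05251269e-02 -1.05433182e-01]
 [ 5.98118496e-04  3.13539978e-01 -9.49574813e-01  4.80709250e-01]
 [ 0.00000000e+00  0.00000000e+00  0.00000000e+00  1.00000000e+00]] 2.9667
```

View pics/w.png

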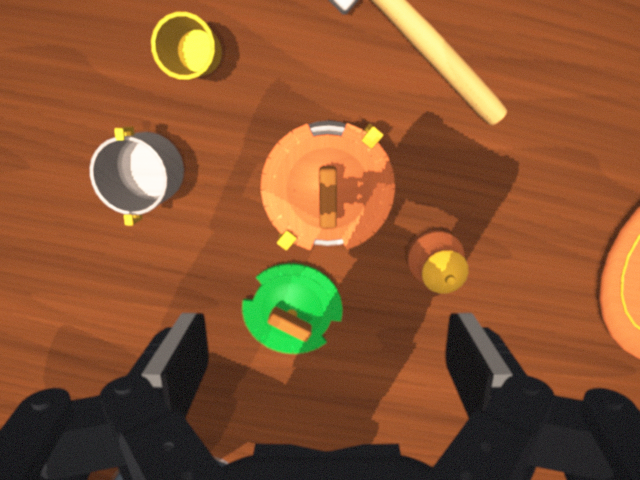

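The wrist view shows the lid centred at about (328,187), the bar from (328,168) to (328,228), the catches at (372,137) and (287,240), and the notches at (328,128) and (328,242). Next I compute these precisely.

```bash
cat >> h.py <<'E'
def ang(v): return np.degrees(np.arctan2(v[1],v[0]))
def measure(w,cat=([372,137],[287,240]),kz=.138,win=90,cen=(328,187)):
    hsv=cv2.cvtColor(w['pixels'],cv2.COLOR_RGB2HSV)
    y=cv2.inRange(hsv,(22,120,140),(34,255,255))
    n,l,s,c=cv2.connectedComponentsWithStats(y)
    pts=[]
    for q in cat:
        i=min((i for i in range(1,n) if s[i,4]>40),key=lambda i:np.hypot(*(c[i]-q))); pts.append(c[i]); print('catch',c[i],s[i])
    C=onz(w,pts,.1035)[:,:2]
    print('catch pts',C,'mid',C.mean(0),'ang',ang(C[0]-C[1]),'sep',np.hypot(*(C[0]-C[1])))
    u,v,P=cloud(w); m=(abs(u-cen[0])<win)&(abs(v-cen[1])<win)
    u,v,P=u[m],v[m],P[m]
    k=(abs(P[:,2]-kz)<.006)&(np.hypot(*(P[:,:2]-C.mean(0)).T)<.04)
    Q=onz(w,np.c_[u[k],v[k]],kz)[:,:2].astype(np.float32)
    c,sz,_=rc=cv2.minAreaRect(Q); B=cv2.boxPoints(rc); e=max((B[1]-B[0],B[2]-B[1]),key=np.linalg.norm)
    U,S,V=np.linalg.svd(Q-Q.mean(0))
    print('knob',len(Q),'c',c,Q.mean(0),sz,'zmed',np.median(P[k,2]),'ang rect',ang(e),'pca',ang(V[0]))
    t=(abs(P[:,2]-(kz-.042))<.004); d=P[t][:,:2]
    print('lid',cv2.minEnclosingCircle(d.astype(np.float32)),np.median(P[t,2]))
E
python3 - <<'E'
from h import *
w=np.load('w.npy',allow_pickle=True).item()
measure(w)
E
```

```text
catch [372.04048583 136.80566802] [362 127  21  21 247]
catch [286.08653846 239.97115385] [277 231  19  19 208]
catch pts [[ 0.63252637 -0.15161245]
 [ 0.52316937 -0.09299718]] mid [ 0.57784787 -0.12230482] ang -28.191275700676076 sep 0.12407539251430569
knob 1056 c (0.5785984396934509, -0.12195351719856262) [ 0.578942  -0.1220076] (0.05053320899605751, 0.014423899352550507) zmed 0.1376885120288861 ang rect 11.413359 pca -168.63353
lid ((0.5808860063552856, -0.11742344498634338), 0.06889183074235916) 0.09662120440461905
```

```bash
python3 - <<'E'
from h import *
k=[.5788,-.1219]; q=quat(11.4)
r.set_gripper(0.6,30)
r.move_to([*k,.2],q)
r.move_linear([*k,.132],vel=.08)
print('pre',r.current_contact_force())
r.set_gripper(0,40)
print('grip',r.current_opening(),r.current_finger_force(),r.current_contact_force(),r.current_torque())
r.move_to([*k,.132],quat(-8)); print(r.current_contact_force(),r.current_torque())
r.move_to([*k,.132],quat(-28.2)); r.sleep(.2)
print('turned',r.current_opening(),r.current_contact_force(),r.current_torque(),r.current_t())
w=grab('wrist');save('w2.png',w['pixels']);np.save('w2.npy',w,allow_pickle=True)
a=grab('scene');save('a2.png',cv2.resize(a['pixels'][150:290,150:290],None,fx=4,fy=4,interpolation=cv2.INTER_CUBIC))
b=grab('side');save('b2.png',cv2.resize(b['pixels'][120:240,270:420],None,fx=5,fy=5,interpolation=cv2.INTER_CUBIC)[:600])
im=np.hstack([cv2.resize(x['pixels'][s],(400,400),interpolation=cv2.INTER_CUBIC) for x,s in((a,np.s_[155:285,155:285]),(b,np.s_[120:250,275:405]))])
save('ab2.png',im)
E
```

```text
pre [ 0.4827048  -0.00955966 -0.31876435]
grip 0.16821923159335053 40.324366092681885 [-2.19351172  0.83687625  4.67475761] [ 0.16465827  0.10909079 -0.02928549]
[0.03793638 0.49422605 5.65092549] [-0.02868417  0.01793951 -0.27018495]
turned 0.16582823534167287 [0.3930426  0.95348568 4.43154367] [-0.0461046   0.03958743 -0.25160674] 6.55
```

View pics/ab2.png

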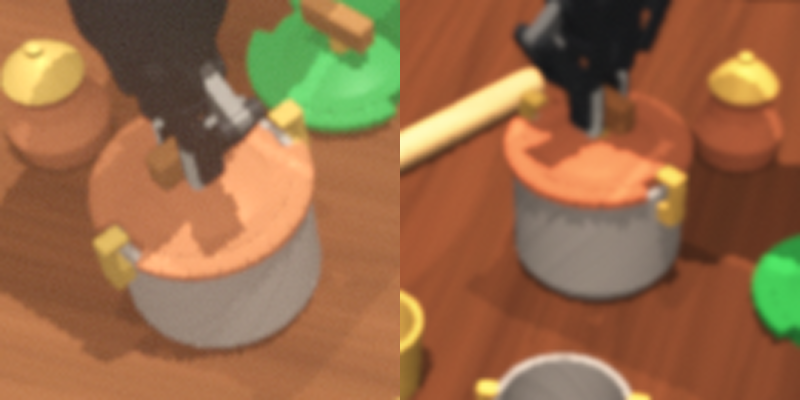

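View pics/w2.png

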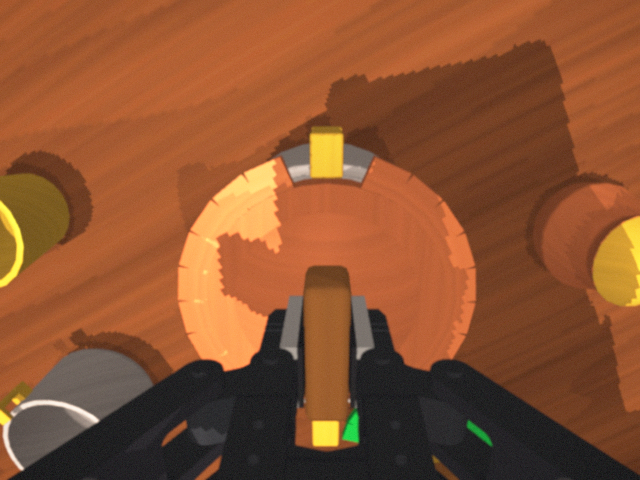

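The wrist view shows the catch (columns 310–343, row 155) centred in the notch (282–375), and the scene and side crops agree. I lift gently, watching the force.

```bash
python3 - <<'E'
from h import *
k=[.5788,-.1219]; ok=True
for z in (.1345,.138,.143,.150,.158):
    r.move_linear([*k,z],vel=.03); f=np.array(r.current_contact_force()); print(z,f.round(1),np.round(r.current_torque(),2))
    if np.linalg.norm(f)>12: ok=False;print('STOP');break
if ok:
    r.move_linear([*k,.255],vel=.06); r.sleep(.4)
    print(r.current_opening(),r.current_finger_force(),r.current_contact_force(),r.current_tool_pos())
a=grab('scene');b=grab('side')
im=np.hstack([cv2.resize(x['pixels'][s],(400,400),interpolation=cv2.INTER_CUBIC) for x,s in((a,np.s_[110:290,120:300]),(b,np.s_[70:250,250:430]))])
save('ab3.png',im);print(r.current_t())
u,v,P=cloud(a); m=(P[:,2]>.2)&(P[:,2]<.235)&(np.hypot(P[:,0]-.579,P[:,1]+.122)<.058)
px=a['pixels'][v,u].astype(int); m&=(px[:,0]>px[:,2]+50)
Q=P[m];A=np.c_[Q[:,:2]-[.579,-.122],np.ones(len(Q))];print(len(Q),np.linalg.lstsq(A,Q[:,2],rcond=None)[0])
E
```

```text
0.1345 [-0.7 -1.6 -2.5] [ 0.03 -0.    0.01]
0.138 [ 0.3 -0.3 -2.3] [-0.   -0.06  0.02]
0.143 [-0.3 -1.  -2.4] [-0.04  0.07 -0.03]
0.15 [ 0.3  0.5 -2.4] [ 0.1  -0.02 -0.02]
0.158 [-0.6 -1.2 -2.1] [ 0.   -0.03 -0.01]
0.1671804853331916 39.36829447746277 [-0.51751635 -0.54429203 -1.69147687] [ 0.57879506 -0.12189711  0.25495046]
10.6
2559 [-1.21786819e-02  4.81178702e-05  2.21624174e-01]
```

View pics/ab3.png

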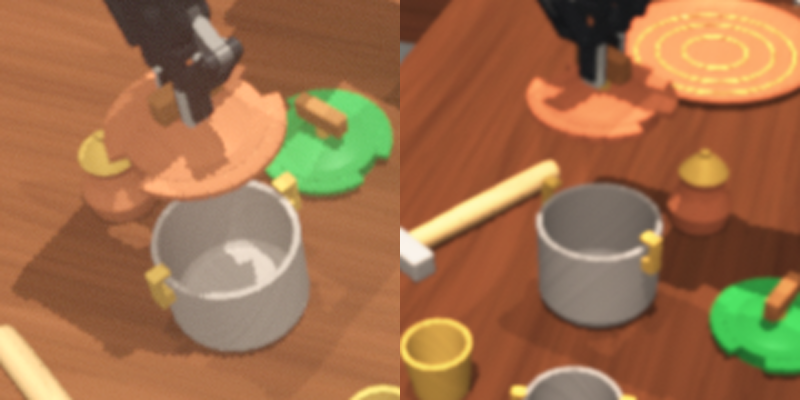

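The lid is off and level (about 0.7°), with its underside about 12.5 cm above the rim. The canister and the things around it are where they were.

```bash
python3 -c "
from h import *
r.sleep(.3);print(r.current_finger_force(),r.current_opening());print(r.hand_in())"
```

```text
39.36676025390625 0.16975412234544163
the job is handed in; nothing more can be done
None
```

I turned the lid about 40° clockwise until its notches stood under the catches, lifted it straight off, and handed the job in still holding it level about 12 cm above the rim; in the last pictures the canister and the other things looked undisturbed.

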